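Mount the platform on the orbital shaker

ROBOT

A 6-joint arm with a two-finger parallel gripper is mounted at the origin on the work surface. World frame = base frame: x ahead of the robot, y to its left, z up, the work surface at z = 0. Lengths are in m, angles in rad, forces in N, time in s.
With the tool pointing down it reaches from about 0.325 to 1 m from the base axis. Payload 5.1 kg.
Tool frame: the origin (TCP) lies on the front face of the gripper's body, between the roots of the fingers; the fingertips stand 73 mm ahead of it and the grasp point (between the pads) lies 54 mm ahead of it (grip_depth is the z of the grasp point in the tool frame, in m); z points along the fingers, y is the line along which they close (so a half turn about z gives the same grasp; the last joint's range is limited). The gripper opens to 85 mm and grips with 20 to 120 N. Pads are 22 mm wide; open, the fingers measure 114 mm over their backs; the gripper's body (76 mm by 85 mm) begins 54 mm behind the grasp point. The pads swing forward as they close: fully open they stand 13 mm farther back than shut.
Start: joints at [-1.215, 0.124, 1.65, -0, 1.367, -0.083], TCP at [0.276, -0.588, 0.304] pointing down, gripper open.
Joint ranges: [-2.61, 2.61], [-1.02, 2.33], [0.03, 2.71], [-1.35, 4.49], [0.32, 2.68], [-2.91, 2.91]. Speed limits (rad/s): [2.57, 2.57, 3.14, 3.14, 3.14, 3.14].

INTERFACE

Orientations are given as a unit quaternion [w, x, y, z].
In Python, from bench import * gives the robot as it stands.
- The arm moves only by the tool drive_tool, never from a script. Its argument "commands" is text: rows parted by semicolons, each of 5 numbers parted by spaces: the finger opening in m, from 0 to 0.0854, then the shift along the tool's x, y, z in m, then the turn about the tool's z in rad. A call has 1 to 8 rows; each row is the pose to reach, as a shift and turn from the pose commanded when the call began, along the tool's axes at that moment; what a row does not reach only later rows make up. A row lasts 1/10 s, in which the tool goes at most 50 mm and 8.59 degrees, less where a joint would pass 70% of its speed; a pose out of reach is approached as far as the arm can. A call with a gripper value outside its range is refused whole. The fingers move at their own pace and stop on an object; "squeeze" is the grip in N (left out, the last holds). Time passes only in rows, so rows that repeat a pose let the fingers close. It gives the time, the measured TCP pose, the force, the opening and the grip force at its end, in the units of the state.
- state(): the state, without advancing time (a new reading comes with each control period).
- read_camera(name): name is "scene" or "side" or "wrist"; returns the picture (384x512x3 uint8, red, green, blue); there is no depth.
- camera_params(name): a dict with "fx", "fy", "cx", "cy" (pixels), "R" (3x3) and "t" (3): a world point X has camera coordinates R X + t. Camera axes: x right, y down, z forward; pixel columns grow to the right and rows downward; lengths in m; the calibration is good to about 2 mm. A picture is of the moment at which its call begins: read the wrist's pose just before it. camera_params takes no time and is no camera call; for the wrist camera it gives the pose at the moment of the call.
- finish_job(): hands the job in; it is judged then, once.
The state is a dict: "time_s": time; "q": joint angles; "dq": joint speeds; "joint_efforts": joint torques, N m; "position": TCP position; "ee_rot": TCP orientation; "ft_force": force on the tool from outside, world axes, zero at the start; "wrist_torque": the same for the moment, N m; "opening": finger opening in m; "grip_force": force on a finger pad.
Only numpy, scipy, OpenCV 4.12 (cv2) and the standard library are available. Lean on these libraries where they do the work, as an engineer would, in place of code of your own. Each camera call takes 0.05 s, during which the arm holds its last target. There are 200 camera calls.

TASK

Clear the shaker's drive plate: pick up the bottle left on it and stand it upright in the free space of the blue tray, without tipping it or pushing the bottles already there. Then mount the loose platform: lower it flat over the four shoulder screws of the drive plate so that every screw head comes up through the wide end of its keyhole, and slide it towards the shaker's back until it is home and the spring plunger snaps up through the latch hole. Leave the tall wash bottle and the applicator strip where they stand.

Things in the scene. Friction and masses are not known exactly. Their poses are not given: they have to be found in the camera images.
- shaker_deck (a point): Centre of the top of the grey drive plate (150 x 124 mm, level, 105 mm above the counter) of a white bench-top orbital shaker, fixed. z up, +x towards the shaker's back, -x towards its front with screen and two knobs. Housing 200 mm (x) x 170 mm (y), 82 mm high.
- shaker_screw (a point): Foot, on the drive plate, of one of four equal upright shoulder screws, at x = +60, y = +45 mm of shaker_deck; the others are at (+60, -45), (-60, +45), (-60, -45). Shank 6 mm diameter; head 11 mm diameter, its underside 7 mm and its top 11 mm above the drive plate. Axes as shaker_deck.
- plunger (a joint): Upright steel spring pin, 8 mm diameter, in the drive plate at x = -58, y = 0 of shaker_deck; free, it stands 7 mm above the drive plate. 0 m = up, grows as pressed (to 0.0078). About 0.8 N starts it, 1.5 N holds it level with the plate. The platform presses it down when lowered on; it snaps up through the latch hole once the platform is home.
- platform_bar (a point): Centre of the carrying bar of the loose aluminium platform (about 0.4 kg), which lies flat on the counter, underside 32 mm below this point. z up, +x the way it is slid home. Bar along y, 12 mm wide (x), 16 mm high, free for 118 mm between cheeks (42 mm high). Plate 180 (x) x 140 mm (y), 5 mm thick, edge turned up 9 mm. Home: this point 32 mm straight above shaker_deck, axes alike.
- platform_key (a point): Centre, at the underside, of the 15 mm wide end of one of the platform's four keyholes: x = +74, y = +45 mm from the bar's centre; the others at (+74, -45), (-46, +45), (-46, -45). From each a 9 mm wide slot runs towards -x; a screw is home 14 mm along it, with 1.5 mm more play. Latch hole: 12 mm diameter, at (-58, 0). Axes as the bar's.
- bottle_mid (a point): Centre (36 mm above the base) of the small amber glass bottle that stands upright on the drive plate between the screws: straight body 28 mm diameter and 56 mm high, white cap 25 mm diameter, 72 mm high in all, about 45 g. z is its axis.
- tray_floor (a point): Centre of the inner floor of the shallow blue plastic tray, fixed on the counter: floor 4 mm above the counter, inside 182 mm (x) by 116 mm (y), walls 4 mm thick with a lip 5 mm outside them, top 21 mm above the floor. z up.
- stock_a_mid (a point): Centre (36 mm above the base) of a bottle like the one on the shaker, standing in the tray; to be left where it is.
- stock_b_mid (a point): Centre (36 mm above the base) of a second such bottle standing in the tray; to be left where it is.
- dispenser_mid (a point): Mid-height point, on the axis, of a tall white wash bottle standing on the counter close behind the shaker: body 72 mm diameter and 150 mm high, grey collar, thin tube up to 286 mm that bends over 54 mm towards the bottle's +x; to be left where it is.
- strip_mid (a point): Mid-height point of a clear ridge-shaped strip holder with five white applicators in a row, 70 mm (x) by 129 mm (y), 74 mm high, standing on the counter beyond the tray; to be left where it is.

How it is judged:
By the outcome, as a careful person would: the job done as asked, in the order asked, and still so for the second after the job is handed in, with the robot touching nothing.
It also fails if it takes over 64 s, if anything falls off the work surface, if the arm or the gripper's body presses on something with over 40 N, if the wrist force passes 120 N, or if a joint passes its speed limit or range.

## Working session

There is one attempt and no reset: what is moved stays moved. The work goes in short steps, Python scripts to look and compute and a tool call to move; the robot and the scene stay as the last step left them, time stands still between calls to the robot, and variables do not carry over. Pictures are saved under pics/ and viewed, at most 10 in all, crops included, and the job is handed in when it is done.

Besides the shell and the picture viewer there is one more tool, called after "Emit:" as name(argument=value, ...), one argument or row to a line, values as JSON. drive_tool: Moves the arm, as the interface text tells. Its arguments: {"type":"object","properties":{"commands":{"type":"string"},"squeeze":{"type":"number"}},"required":["commands"]}

```bash
mkdir -p pics; ls; python3 - <<'E'
from bench import *
import cv2,numpy as np
a=[read_camera(n) for n in("scene","side","wrist")]
for n,i in zip(("scene","side","wrist"),a):
    cv2.imwrite(f"pics/{n}0.png",i[:,:,::-1]); p=camera_params(n); print(n,p['fx'],p['cx'],p['cy'],np.round(p['R'],3).tolist(),np.round(p['t'],3), -np.array(p['R']).T@np.array(p['t']))
s=state();print(s['position'],s['ee_rot'],s['time_s'],s['opening'],s['ft_force'])
E
```

```text
pics
scene 387.73650866005113 261.3886104386084 201.61772948319114 [[-0.81, 0.586, 0.016], [0.368, 0.53, -0.764], [-0.457, -0.613, -0.645]] [ 0.446 -0.128  1.226] [0.96794097 0.55802068 0.68558537]
side 433.5135084266649 262.14226835884426 199.07652220576168 [[0.966, -0.257, -0.006], [-0.199, -0.734, -0.649], [0.163, 0.629, -0.76]] [-0.553  0.169  0.977] [ 0.40962774 -0.63198203  0.84962018]
wrist 325.0085430191102 253.2853597309486 195.41329382848232 [[0.425, -0.905, -0.001], [-0.855, -0.401, 0.328], [-0.297, -0.139, -0.945]] [-0.649 -0.042  0.382] [ 0.35352864 -0.55179663  0.37367384]
[ 0.27599434 -0.58808726  0.30292793] [-8.10729240e-04  9.76025373e-01  2.17655234e-01 -1.15757726e-04] 0.15 0.08557145682688731 [0.48411838 0.53276994 0.27268443]
```

View pics/scene0.png

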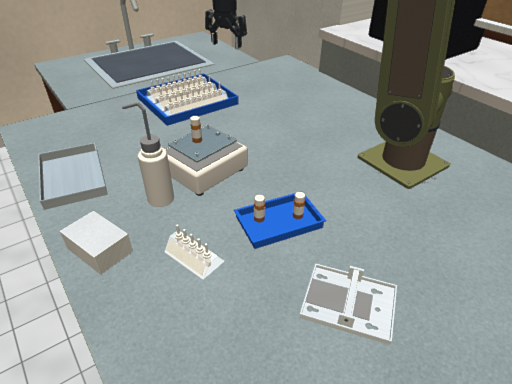

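View pics/side0.png

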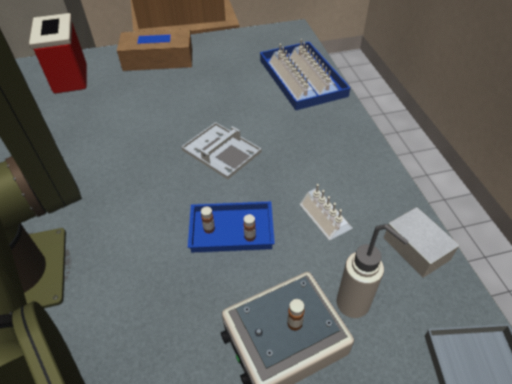

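The scene view shows the shaker (205,155) with the wash bottle (155,175), the blue tray (280,218) with two bottles, and the platform (350,300). The side view shows the same: shaker (288,330), tray (231,226), platform (222,150). Next I'll zoom in.

```bash
python3 - <<'E'
import cv2,numpy as np
a=cv2.imread('pics/side0.png');b=cv2.imread('pics/scene0.png')
z=lambda i,x,y,w,h:cv2.resize(i[y:y+h,x:x+w],(400,300),interpolation=cv2.INTER_CUBIC)
o=np.vstack([np.hstack([z(a,212,264,160,120),z(a,170,115,100,75)]),np.hstack([z(b,130,90,160,120),z(b,290,255,120,90)])])
cv2.imwrite('pics/z1.png',o)
o=np.vstack([np.hstack([z(a,180,190,100,75),z(a,270,230,160,120)]),np.hstack([z(b,230,180,100,75),z(b,100,170,160,120)])])
cv2.imwrite('pics/z2.png',o)
E
```

```text
(no output)
```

View pics/z1.png

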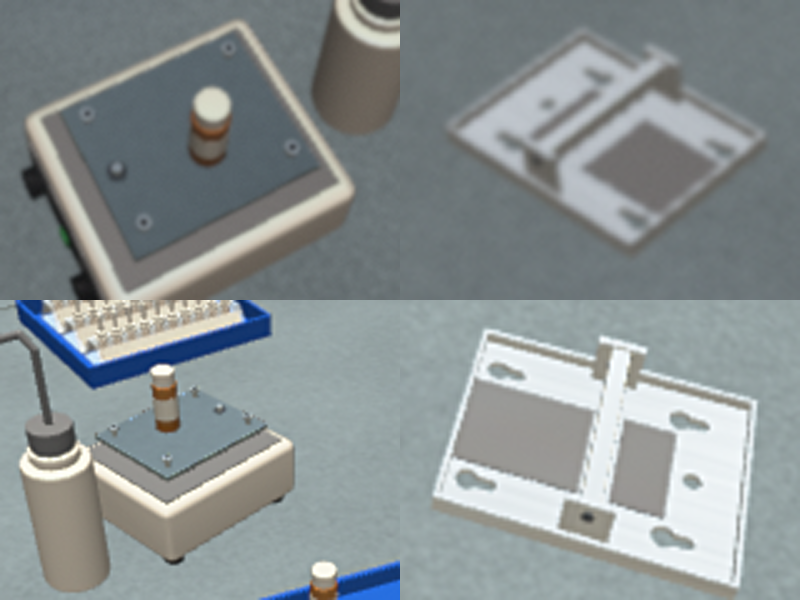

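View pics/z2.png

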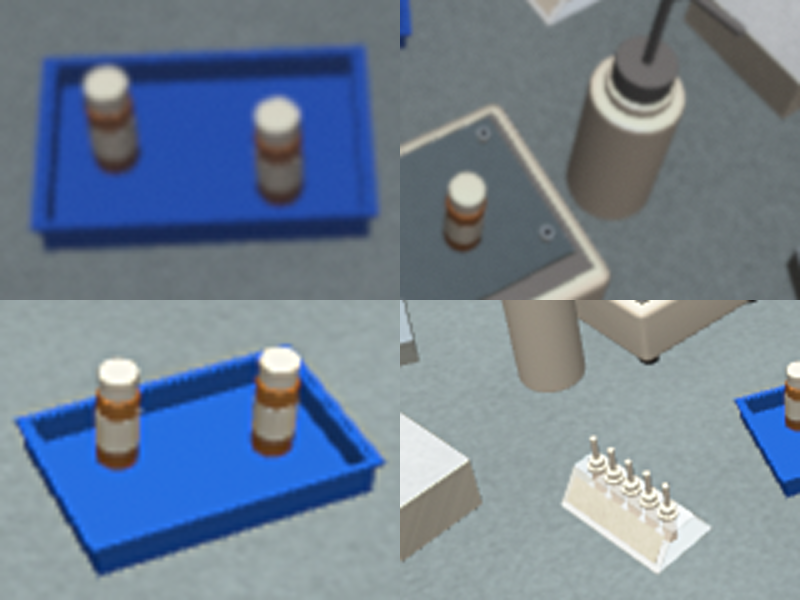

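Both zooms show the four screws and plunger, the bottle, the platform's keyholes (scene crop: slots run to the right, so the platform's −x points right there), the tray corners and the stock caps. I'll cast those pixels onto planes at known heights.

```bash
cat >h.py <<'E'
import numpy as np
from bench import *
def ray(p,u,v,z):
    R=np.array(p['R']);c=-R.T@np.array(p['t']);d=R.T@np.array([(u-p['cx'])/p['fx'],(v-p['cy'])/p['fy'],1]);return c+d*(z-c[2])/d[2]
def cast(p,pts,z): return np.array([ray(p,u,v,z)[:2] for u,v in pts])
def fit(L,W):
    L=np.array(L,float);W=np.array(W);l=L-L.mean(0);w=W-W.mean(0)
    a=np.arctan2((l[:,0]*w[:,1]-l[:,1]*w[:,0]).sum(),(l*w).sum());R=np.array([[np.cos(a),-np.sin(a)],[np.sin(a),np.cos(a)]])
    t=W.mean(0)-R@L.mean(0);return t,a,np.round((W-(L@R.T+t))*1e3,1).tolist()
E
python3 - <<'E'
from h import *
S=camera_params('side');C=camera_params('scene')
def px(pts,ox,oy,s,dy=0): return [(ox+x/s-.5+.5/s,oy+(y-dy)/s-.5+.5/s) for x,y in pts]
scr=[(.06,.045),(.06,-.045),(-.06,.045),(-.06,-.045)]
# side: front(-x)=left; order +x+y, +x-y, -x+y, -x-y
print('deck side',fit(scr,cast(S,px([(229,47),(292,147),(87,114),(143,222)],212,264,2.5),.116)))
print('deck scene',fit(scr,cast(C,px([(114,429),(167,461),(195,391),(262,427)][0:0]+[(167,461),(114,429),(262,427),(195,391)],130,90,2.5,300),.116)))
k=[(.074,.045),(.074,-.045),(-.046,.045),(-.046,-.045),(-.058,0)]
print('plat side',fit(k,cast(S,px([(718,148),(632,215),(598,74),(510,143),(547,103)],170-100,115,4),.005)))
print('plat scene',fit(k,cast(C,px([(465,478),(497,370),(660,537),(680,418),(692,481)],290-120,255,10/3,300),.005)))
print('bot',cast(S,px([(211,101)],212,264,2.5),.177),cast(C,px([(163,372)],130,90,2.5,300),.177))
print('tray',cast(S,px([(45,60),(365,48),(377,215),(35,230)],180,190,4),.025),cast(C,px([(18,422),(290,345),(383,462),(98,573)],230,180,4,300),.025))
print('stock',cast(S,px([(106,80),(277,113)],180,190,4),.076),cast(C,px([(280,357),(119,368)],230,180,4,300),.076))
print('disp base',cast(S,px([(610,190)],270-160,230,2.5),0),'collar',cast(C,px([(50,430)],130,90,2.5,300),.17))
s=state();print(s['position'],s['ee_rot'])
E
```

```text
deck side (array([ 0.53878679, -0.30525548]), np.float64(0.20803033252383404), [[0.4, 0.4], [-0.2, -0.0], [0.1, -0.5], [-0.2, 0.1]])
deck scene (array([ 0.54076598, -0.29162591]), np.float64(0.136460793942285), [[-2.7, -1.6], [2.3, -2.5], [-4.3, 13.7], [4.7, -9.7]])
plat side (array([0.52250599, 0.28091496]), np.float64(-0.9559909926054744), [[-2.0, 0.2], [-0.8, 3.0], [0.7, 2.2], [-0.4, -2.2], [2.5, -3.2]])
plat scene (array([0.52495972, 0.27698799]), np.float64(-0.9590559480158378), [[0.2, -0.1], [0.3, 0.2], [1.3, -0.1], [-1.2, -0.5], [-0.7, 0.6]])
bot [[ 0.54894196 -0.31634618]] [[ 0.55092605 -0.31199793]]
tray [[ 0.41087935  0.07857199]
 [ 0.60479323  0.03617479]
 [ 0.57761249 -0.086659  ]
 [ 0.38593884 -0.04571527]] [[ 0.57761923 -0.08286396]
 [ 0.38169392 -0.04359737]
 [ 0.41041906  0.07978729]
 [ 0.61129345  0.0545938 ]]
stock [[ 0.44242198  0.01056672]
 [ 0.53169857 -0.03849675]] [[ 0.43997579  0.00847964]
 [ 0.52911272 -0.04020025]]
disp base [[ 0.70275112 -0.26859073]] collar [[ 0.69610611 -0.28049699]]
[ 0.27599434 -0.58808726  0.30292793] [-8.10729240e-04  9.76025373e-01  2.17655234e-01 -1.15757726e-04]
```

```bash
cat >>h.py <<'E'
def go(*targets):
    "shift in tool axes and turn to each world target (x,y,z,yaw of tool x)"
    s=state();w,a,b,c=s['ee_rot'];p=np.array(s['position'])
    R=np.array([[1-2*(b*b+c*c),2*(a*b-w*c),2*(a*c+w*b)],[2*(a*b+w*c),1-2*(a*a+c*c),2*(b*c-w*a)],[2*(a*c-w*b),2*(b*c+w*a),1-2*(a*a+b*b)]])
    yaw=np.arctan2(R[1,0],R[0,0]);print('t',round(s['time_s'],2),'pos',np.round(p,4),'yaw',round(yaw,4),'open',round(s['opening'],4),'f',np.round(s['ft_force'],1))
    for t in targets: print(np.round(R.T@(np.array(t[:3])-p),4), 'turn',round(-((t[3]-yaw+np.pi)%(2*np.pi)-np.pi),4))
E
python3 -c "
from h import *
go((.545,-.31,.35,1.36))"
```

```text
t 0.15 pos [ 0.276  -0.5881  0.3029] yaw 0.4388 open 0.0856 f [0.5 0.5 0.3]
[ 0.3617 -0.1375 -0.0468] turn -0.9212
```

Emit:
drive_tool(
  commands="0.085 0.362 -0.137 -0.047 -0.921; 0.085 0.362 -0.137 -0.047 -0.921; 0.085 0.362 -0.137 -0.047 -0.921; 0.085 0.362 -0.137 -0.047 -0.921; 0.085 0.362 -0.137 -0.047 -0.921; 0.085 0.362 -0.137 -0.047 -0.921; 0.085 0.362 -0.137 -0.047 -0.921; 0.085 0.362 -0.137 -0.047 -0.921",
)

```text
time_s: 0.95
position: [0.5471, -0.3083, 0.351]
ee_rot: [-0.0, 0.777, 0.629, 0.0]
ft_force: [0.2, -0.8, 0.3]
opening: 0.0848
grip_force: 0.0
```

Emit:
drive_tool(
  commands="0.085 0 0 0 0; 0.085 0 0 0 0",
)

```text
time_s: 1.15
position: [0.5459, -0.3099, 0.3506]
ee_rot: [-0.0, 0.777, 0.629, -0.0]
ft_force: [0.2, -0.1, -0.7]
opening: 0.0846
grip_force: 0.0
```

```bash
python3 - <<'E'
from h import *
import cv2,json
go((.545,-.31,.35,1.36))
p=camera_params('wrist');i=read_camera('wrist')
cv2.imwrite('pics/w1.png',cv2.resize(i[:,:,::-1],(800,600),interpolation=cv2.INTER_CUBIC))
json.dump({k:np.array(v).tolist() for k,v in p.items()},open('w1.json','w'))
E
```

```text
t 1.15 pos [ 0.5459 -0.3099  0.3506] yaw 1.3617 open 0.0846 f [ 0.2 -0.1 -0.7]
[-0.0003 -0.0009  0.0006] turn 0.0017
```

View pics/w1.png

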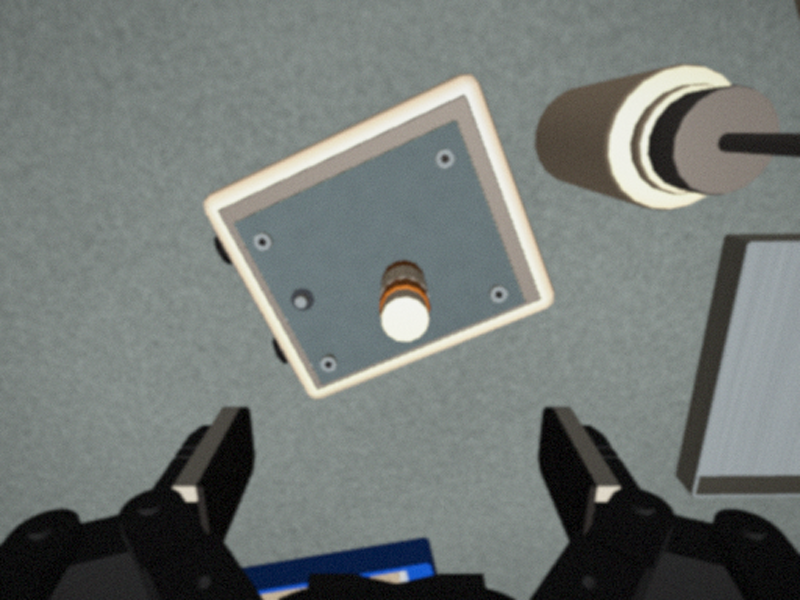

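The wrist view shows, in 800-px coordinates, screws at (445,158), (499,294), (262,242) and (328,364), the plunger at (302,298) and the cap at (405,318).

```bash
python3 - <<'E'
from h import *
import json
p=json.load(open('w1.json'))
f=lambda L:[((x+.5)*.64-.5,(y+.5)*.64-.5) for x,y in L]
scr=[(.06,.045),(.06,-.045),(-.06,.045),(-.06,-.045)]
print(fit(scr,cast(p,f([(445,158),(499,294),(262,242),(328,364)]),.116)))
print(cast(p,f([(405,318)]),.177), 'bottle foot',cast(p,f([(405,275)]),.105))
go((.550,-.3135,.201,1.36))
E
```

```text
(array([ 0.53910404, -0.30497581]), np.float64(0.20954721247699176), [[0.2, 0.3], [0.3, -0.2], [-0.3, -0.1], [-0.2, -0.0]])
[[ 0.54970361 -0.31746012]] bottle foot [[ 0.55142467 -0.31521021]]
t 1.2 pos [ 0.5453 -0.3107  0.3503] yaw 1.3601 open 0.0851 f [-0.5 -0.2 -0.7]
[-0.0018  0.0053  0.1493] turn 0.0001
```

Emit:
drive_tool(
  commands="0.06 -0.005 0.005 0.05 0; 0.06 -0.005 0.005 0.1 0; 0.06 -0.005 0.005 0.135 0; 0.06 -0.005 0.005 0.149 0; 0.06 -0.005 0.005 0.149 0",
  squeeze=25,
)

```text
time_s: 1.7
position: [0.5476, -0.3169, 0.1991]
ee_rot: [-0.003, 0.778, 0.628, -0.001]
ft_force: [-0.0, 0.3, 0.2]
opening: 0.0602
grip_force: 0.0
```

Emit:
drive_tool(
  commands="0.02 0 0 0 0; 0.02 0 0 0 0; 0.02 0 0 0 0; 0.02 0 0 0 0; 0.02 0 0 0 0",
)

```text
time_s: 2.2
position: [0.5506, -0.3176, 0.2053]
ee_rot: [0.003, 0.778, 0.629, 0.0]
ft_force: [-1.0, -0.3, 7.1]
opening: 0.0272
grip_force: 25.1
```

```bash
python3 - <<'E'
from h import *
go((.5495,-.317,.32,1.36),(.5444,.0149,.32,1.36))
print(state()['grip_force'])
E
```

```text
t 2.2 pos [ 0.5506 -0.3176  0.2053] yaw 1.36 open 0.0272 f [-1.  -0.3  7.1]
[ 0.     -0.0007 -0.1147] turn -0.0
[ 0.3235 -0.0751 -0.1159] turn -0.0
25.079816579818726
```

Emit:
drive_tool(
  commands="0.02 0 0 -0.03 0; 0.02 0 0 -0.07 0; 0.02 0.04 -0.01 -0.08 0; 0.02 0.085 -0.02 -0.08 0; 0.02 0.13 -0.03 -0.08 0; 0.02 0.175 -0.04 -0.08 0; 0.02 0.22 -0.05 -0.07 0; 0.02 0.26 -0.06 -0.05 0",
)

```text
time_s: 3.0
position: [0.5461, -0.0478, 0.2546]
ee_rot: [0.002, 0.777, 0.629, 0.002]
ft_force: [-0.3, 0.6, -1.5]
opening: 0.0273
grip_force: 24.8
```

Emit:
drive_tool(
  commands="0.02 0.035 -0.009 0 0; 0.02 0.055 -0.014 0 0; 0.02 0.063 -0.015 0 0; 0.02 0.063 -0.015 0 0; 0.02 0.063 -0.015 0 0",
)

```text
time_s: 3.5
position: [0.544, 0.0143, 0.2524]
ee_rot: [0.0, 0.778, 0.629, 0.0]
ft_force: [-0.0, 0.6, -0.4]
opening: 0.0274
grip_force: 24.8
```

```bash
python3 - <<'E'
from h import *
import cv2
go((.5444,.0149,.1045,1.36))
print(state()['grip_force'])
i=read_camera('scene');j=read_camera('side')
z=lambda i,x,y,w,h:cv2.resize(i[y:y+h,x:x+w,::-1],(400,300),interpolation=cv2.INTER_CUBIC)
cv2.imwrite('pics/c1.png',np.hstack([z(i,180,130,160,120),z(j,170,130,160,120)]))
E
```

```text
t 3.5 pos [0.544  0.0143 0.2524] yaw 1.3594 open 0.0274 f [-0.   0.6 -0.4]
[7.000e-04 1.000e-04 1.479e-01] turn -0.0006
24.79876935482025
```

View pics/c1.png

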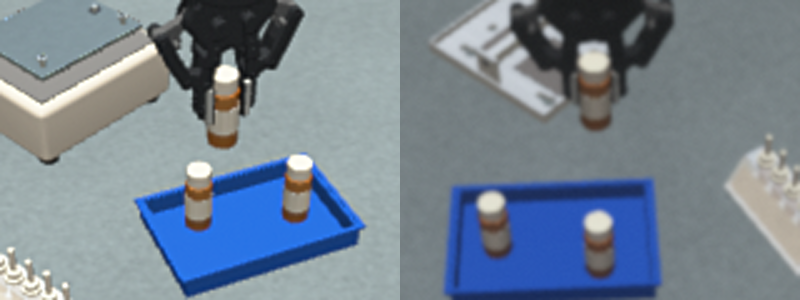

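The bottle hangs upright over the tray's free area, and the two stock bottles haven't moved. Lowering it now.

Emit:
drive_tool(
  commands="0.02 0.001 0 0.045 0; 0.02 0.001 0 0.09 0; 0.02 0.001 0 0.12 0; 0.02 0.001 0 0.138 0; 0.02 0.001 0 0.143 0; 0.02 0.001 0 0.145 0; 0.02 0.001 0 0.145 0",
)

```text
time_s: 4.3
position: [0.5449, 0.0155, 0.1081]
ee_rot: [0.001, 0.778, 0.628, 0.001]
ft_force: [-0.4, -0.2, -0.7]
opening: 0.0272
grip_force: 24.8
```

Emit:
drive_tool(
  commands="0.02 0 0 0.001 0; 0.02 0 0 0.002 0; 0.02 0 0 0.003 0; 0.02 0 0 0.003 0",
)

```text
time_s: 4.7
position: [0.5443, 0.016, 0.1044]
ee_rot: [0.0, 0.778, 0.629, 0.0]
ft_force: [0.9, -0.6, -0.1]
opening: 0.0271
grip_force: 24.9
```

Emit:
drive_tool(
  commands="0.02 0 0 0.001 0; 0.02 0 0 0.002 0; 0.02 0 0 0.002 0; 0.02 0 0 0.002 0",
)

```text
time_s: 5.1
position: [0.5446, 0.0161, 0.1043]
ee_rot: [-0.0, 0.778, 0.629, -0.0]
ft_force: [-6.6, 0.5, 12.6]
opening: 0.0271
grip_force: 26.1
```

Emit:
drive_tool(
  commands="0.02 0 0 -0.001 0; 0.029 0 0 -0.0015 0; 0.031 0 0 -0.0015 0; 0.035 0 0 -0.0015 0; 0.04 0 0 -0.0015 0; 0.045 0 0 -0.0015 0; 0.05 0 0 -0.0015 0; 0.05 0 0 -0.0015 0",
)

```text
time_s: 5.9
position: [0.544, 0.016, 0.1034]
ee_rot: [-0.0, 0.778, 0.629, -0.0]
ft_force: [0.3, 0.1, 0.3]
opening: 0.05
grip_force: 0.0
```

Emit:
drive_tool(
  commands="0.05 0 0 -0.01 0; 0.05 0 0 -0.03 0; 0.05 0 0 -0.07 0; 0.06 0 0 -0.115 0; 0.085 0 0 -0.16 0; 0.085 0 0 -0.2 0",
)

```text
time_s: 6.5
position: [0.544, 0.016, 0.307]
ee_rot: [0.001, 0.778, 0.629, 0.001]
ft_force: [1.1, -0.0, 0.6]
opening: 0.0844
grip_force: 0.0
```

```bash
python3 - <<'E'
from h import *
go((.525,.277,.32,.613))
S=camera_params('side');C=camera_params('scene');print(camera_params('wrist')['R'][2])
E
```

```text
t 6.5 pos [0.544 0.016 0.307] yaw 1.3598 open 0.0844 f [ 1.1 -0.   0.6]
[ 0.2513 -0.0732 -0.0131] turn 0.7468
[-0.06544832 -0.32237349 -0.94434731]
```

Emit:
drive_tool(
  commands="0.085 0.251 -0.073 0.037 0.747; 0.085 0.251 -0.073 0.037 0.747; 0.085 0.251 -0.073 0.037 0.747; 0.085 0.251 -0.073 0.037 0.747; 0.085 0.251 -0.073 0.037 0.747; 0.085 0.251 -0.073 0.037 0.747; 0.085 0.251 -0.073 0.037 0.747; 0.085 0.251 -0.073 0.037 0.747",
)

```text
time_s: 7.3
position: [0.525, 0.2771, 0.2668]
ee_rot: [0.0, 0.953, 0.303, 0.0]
ft_force: [0.2, -0.5, -0.5]
opening: 0.0851
grip_force: 0.0
```

Emit:
drive_tool(
  commands="0.085 0 0 0 0; 0.085 0 0 0 0",
)

```text
time_s: 7.5
position: [0.5256, 0.2756, 0.267]
ee_rot: [0.0, 0.954, 0.301, 0.0]
ft_force: [-0.1, -0.1, 0.3]
opening: 0.0853
grip_force: 0.0
```

```bash
python3 - <<'E'
from h import *
import cv2,json
go((.525,.277,.113,.613))
p=camera_params('wrist');i=read_camera('wrist');j=read_camera('scene')
z=lambda i,x,y,w,h:cv2.resize(i[y:y+h,x:x+w,::-1],(267,200),interpolation=cv2.INTER_CUBIC)
o=np.zeros((600,800,3),np.uint8);o[:]=cv2.resize(i[:,:,::-1],(800,600),interpolation=cv2.INTER_CUBIC);o[400:,:267]=z(j,210,170,132,99)
cv2.imwrite('pics/w2.png',o);cv2.imwrite('w2raw.png',i[:,:,::-1])
json.dump({k:np.array(v).tolist() for k,v in p.items()},open('w2.json','w'))
E
```

```text
t 7.5 pos [0.5256 0.2756 0.267 ] yaw 0.6114 open 0.0853 f [-0.1 -0.1  0.3]
[ 0.0003 -0.0015  0.154 ] turn -0.0016
```

View pics/w2.png

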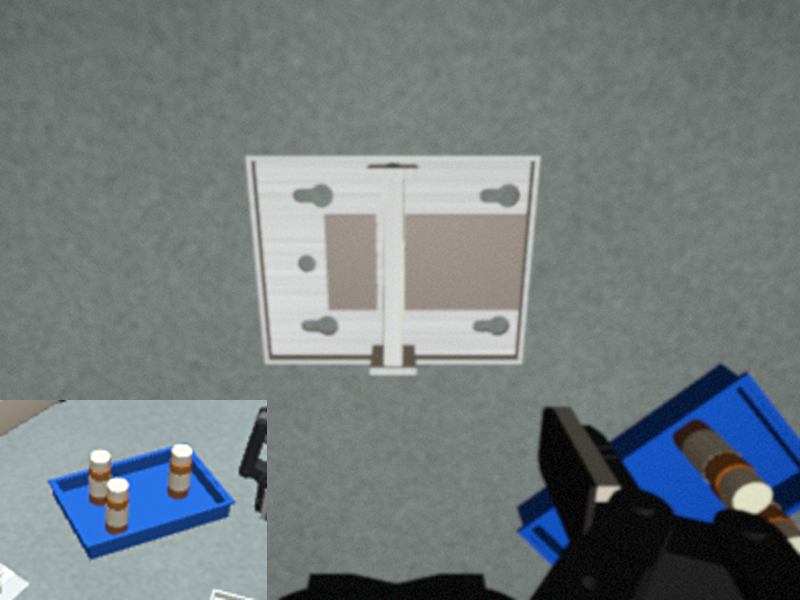

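The wrist view shows wide keyhole ends at (509,195), (498,326), (323,195) and (329,326), the latch hole at (307,263) and the bar along x≈393 from y=168 to y=367. The inset shows all three bottles upright in the tray.

```bash
python3 - <<'E'
from h import *
import json
p=json.load(open('w2.json'))
f=lambda L:[((x+.5)*.64-.5,(y+.5)*.64-.5) for x,y in L]
k=[(.074,.045),(.074,-.045),(-.046,.045),(-.046,-.045),(-.058,0)]
t,a,r=fit(k,cast(p,f([(509,195),(498,326),(323,195),(329,326),(307,263)]),.005));print(t,a,r)
print('bar ends',cast(p,f([(393.5,170),(393.5,366)]),.04))
go((*t,.16,a+np.pi/2),(*t,.087,a+np.pi/2))
E
```

```text
[0.52525711 0.27655147] -0.9624615523227397 [[0.6, 0.1], [-0.5, 0.4], [0.3, -0.1], [-0.1, -0.7], [-0.2, 0.4]]
bar ends [[0.57726209 0.31294853]
 [0.47646677 0.24258067]]
t 7.6 pos [0.5255 0.2756 0.2669] yaw 0.6112 open 0.085 f [-0.   0.4  0.1]
[ 0.0002 -0.0009  0.1069] turn 0.0029
[ 0.0002 -0.0009  0.1799] turn 0.0029
```

Emit:
drive_tool(
  commands="0.05 0 -0.001 0.05 0.003; 0.05 0 -0.001 0.1 0.003; 0.05 0 -0.001 0.145 0.003; 0.05 0 -0.001 0.17 0.003; 0.05 0 -0.001 0.18 0.003; 0.05 0 -0.001 0.18 0.003",
  squeeze=90,
)

```text
time_s: 8.2
position: [0.5241, 0.2768, 0.0852]
ee_rot: [0.0, 0.954, 0.3, -0.001]
ft_force: [0.7, -0.9, -0.6]
opening: 0.05
grip_force: 0.0
```

Emit:
drive_tool(
  commands="0.02 0 0 0 0; 0.005 0 0 0 0; 0.005 0 0 0 0; 0.005 0 0 0 0; 0.005 0 0 0 0; 0.005 0 0 0 0",
)

```text
time_s: 8.8
position: [0.526, 0.2782, 0.0891]
ee_rot: [-0.0, 0.954, 0.3, 0.002]
ft_force: [-0.9, -0.3, 6.4]
opening: 0.0103
grip_force: 89.1
```

```bash
python3 - <<'E'
from h import *
go((.525,.277,.3,.613))
print(state()['grip_force'])
E
```

```text
t 8.8 pos [0.526  0.2782 0.0891] yaw 0.6099 open 0.0103 f [-0.9 -0.3  6.4]
[-0.0007  0.0005 -0.2109] turn -0.0031
89.14652824401855
```

Emit:
drive_tool(
  commands="0.005 0 0 -0.01 0; 0.005 0 0 -0.03 0; 0.005 0 0 -0.06 0; 0.005 0 0 -0.1 0; 0.005 0 0 -0.14 0; 0.005 0 0 -0.16 0; 0.005 0 0 -0.165 0; 0.005 0 0 -0.165 0",
)

```text
time_s: 9.6
position: [0.5244, 0.2775, 0.2517]
ee_rot: [-0.0, 0.954, 0.3, 0.0]
ft_force: [0.1, 0.4, -3.8]
opening: 0.0102
grip_force: 88.1
```

```bash
python3 - <<'E'
from h import *
go((.525,.0,.252,1.2),(.5254,-.3079,.252,1.78))
print(state()['grip_force'])
E
```

```text
t 9.6 pos [0.5244 0.2775 0.2517] yaw 0.6098 open 0.0102 f [ 0.1  0.4 -3.8]
[-0.1584  0.2278 -0.0004] turn -0.5902
[-3.344e-01  4.804e-01 -4.000e-04] turn -1.1702
88.07679891586304
```

Emit:
drive_tool(
  commands="0.005 -0.01 0.014 0 -0.05; 0.005 -0.03 0.043 0 -0.12; 0.005 -0.055 0.079 0 -0.2; 0.005 -0.08 0.115 0 -0.28; 0.005 -0.105 0.151 0 -0.36; 0.005 -0.13 0.187 0 -0.44; 0.005 -0.155 0.223 0 -0.52; 0.005 -0.18 0.259 0 -0.6",
)

```text
time_s: 10.4
position: [0.5237, -0.0393, 0.2483]
ee_rot: [-0.002, 0.822, 0.57, -0.002]
ft_force: [1.1, -0.1, -4.5]
opening: 0.01
grip_force: 88.2
```

```bash
python3 - <<'E'
from h import *
go((.5254,-.3079,.252,1.78))
E
```

```text
t 10.4 pos [ 0.5237 -0.0393  0.2483] yaw 1.2131 open 0.01 f [ 1.1 -0.1 -4.5]
[-0.251   0.0956 -0.004 ] turn -0.5669
```

Emit:
drive_tool(
  commands="0.005 -0.035 0.013 -0.001 -0.09; 0.005 -0.075 0.029 -0.002 -0.2; 0.005 -0.115 0.044 -0.002 -0.3; 0.005 -0.155 0.06 -0.002 -0.4; 0.005 -0.19 0.073 -0.002 -0.48; 0.005 -0.22 0.085 -0.002 -0.54; 0.005 -0.24 0.092 -0.002 -0.56; 0.005 -0.249 0.096 -0.002 -0.57",
)

```text
time_s: 11.2
position: [0.5258, -0.3059, 0.2501]
ee_rot: [-0.003, 0.63, 0.776, -0.0]
ft_force: [-0.0, 0.5, -3.2]
opening: 0.0101
grip_force: 88.2
```

Emit:
drive_tool(
  commands="0.005 0 0 0.008 0; 0.005 0 0 0.016 0; 0.005 0 0 0.022 0; 0.005 0 0 0.022 0; 0.005 0 0 0.022 0",
)

```text
time_s: 11.7
position: [0.5273, -0.3039, 0.231]
ee_rot: [-0.0, 0.629, 0.777, 0.0]
ft_force: [-0.0, -0.1, -3.6]
opening: 0.0101
grip_force: 88.1
```

```bash
python3 - <<'E'
from h import *
import cv2,json
go((.5254,-.3079,.23,1.78))
j=read_camera('side');i=read_camera('scene');w=read_camera('wrist');go()
for n,q in zip('jiw',(j,i,w)): cv2.imwrite(f'raw_{n}.png',q[:,:,::-1])
z=lambda i,x,y,w,h:cv2.resize(i[y:y+h,x:x+w,::-1],(400,300),interpolation=cv2.INTER_CUBIC)
cv2.imwrite('pics/d1.png',np.vstack([np.hstack([z(j,212,264,160,120),z(i,130,90,160,120)]),np.hstack([z(w,0,0,512,384),z(w,128,90,256,192)])]))
E
```

```text
t 11.7 pos [ 0.5273 -0.3039  0.231 ] yaw 1.7808 open 0.0101 f [-0.  -0.1 -3.6]
[-0.0036 -0.0027  0.001 ] turn 0.0008
t 11.85 pos [ 0.5276 -0.3046  0.2321] yaw 1.7802 open 0.0101 f [ 0.6  0.1 -3.4]
```

View pics/d1.png

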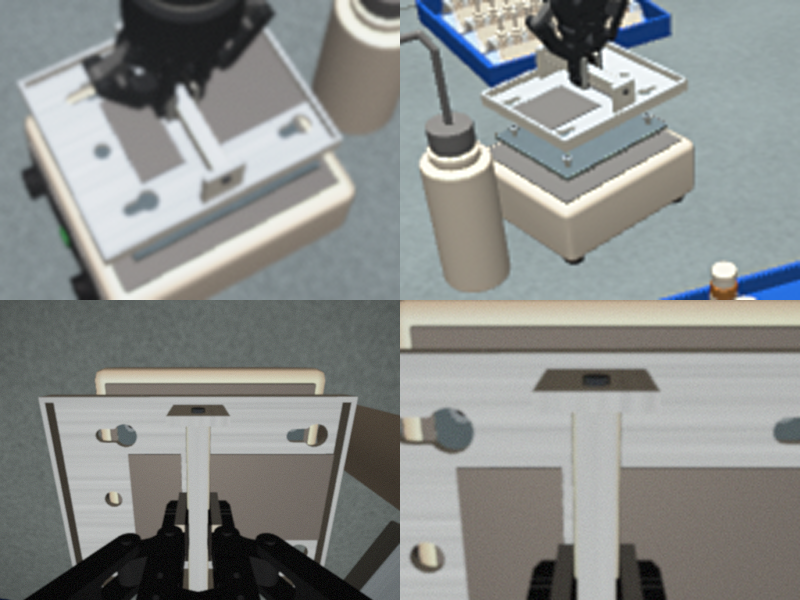

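The platform hangs level above the deck. I'll measure its pose in the wrist picture: crop points (452,430) and (427,557), and panel point (319,434).

```bash
python3 - <<'E'
from h import *
go()
p=camera_params('wrist');S=camera_params('side')
q=lambda x,y,ox,oy,s:(ox+(x+.5)/s-.5,oy+(y+.5)/s-.5)
pts=[q(319,134,0,0,.78125),q(452,130,128,90,1.5625),q(427,257,128,90,1.5625)]
k=[(.074,.045),(-.046,.045),(-.058,0)]
for z in (.145,.148,.151):
    t,a,r=fit(k,cast(p,pts,z));print(z,t,a,r)
print('side', cast(S,[q(152,199,212,264,2.5),q(302,125,212,264,2.5),q(102,150,212,264,2.5)],.148))
print(fit([(-.046,-.045),(.074,-.045),(-.058,0)],cast(S,[q(152,199,212,264,2.5),q(302,125,212,264,2.5),q(102,150,212,264,2.5)],.148)))
s=state();pos=np.array(s['position']);print(pos)
E
```

```text
t 11.85 pos [ 0.5276 -0.3046  0.2321] yaw 1.7802 open 0.0101 f [ 0.6  0.1 -3.4]
0.145 [ 0.63305262 -0.25857037] 1.3446719186145801 [[-10.1, -70.2], [21.3, 46.9], [-11.3, 23.3]]
0.148 [ 0.63131898 -0.25780046] 1.3446719186145797 [[-10.0, -70.5], [21.4, 46.7], [-11.4, 23.9]]
0.151 [ 0.62958534 -0.25703054] 1.3446719186145806 [[-9.8, -70.8], [21.4, 46.4], [-11.6, 24.4]]
side [[ 0.49554848 -0.36007971]
 [ 0.61035263 -0.3364064 ]
 [ 0.47185447 -0.31821426]]
(array([ 0.52964588, -0.30683112]), np.float64(0.20360672594138965), [[1.9, 0.1], [-0.9, -0.5], [-1.0, 0.3]])
[ 0.52755348 -0.30456506  0.23210296]
```

```bash
python3 - <<'E'
from h import *
p=camera_params('wrist')
q=lambda x,y,ox,oy,s:(ox+(x+.5)/s-.5,oy+(y+.5)/s-.5)
pts=[q(318,134,0,0,.78125),q(52,130,128,90,1.5625),q(27,257,128,90,1.5625)]
k=[(.074,.045),(-.046,.045),(-.058,0)]
for z in (.145,.148,.151):
    t,a,r=fit(k,cast(p,pts,z));print(z,t,a,r)
d=np.array([.5391,-.305]);R=lambda a:np.array([[np.cos(a),-np.sin(a)],[np.sin(a),np.cos(a)]])
g=d+R(.209)@[-.014,0];print('entry',g)
E
```

```text
0.145 [ 0.52962514 -0.30744591] 0.21109971972163044 [[2.5, 1.2], [-0.8, 0.1], [-1.7, -1.3]]
0.148 [ 0.52956511 -0.30632197] 0.21109971972163044 [[1.0, 0.6], [-0.1, -0.1], [-0.9, -0.5]]
0.151 [ 0.52950508 -0.30519804] 0.21109971972163044 [[-0.6, -0.1], [0.7, -0.2], [-0.1, 0.3]]
entry [ 0.52540466 -0.30790474]
```

Emit:
drive_tool(
  commands="0.005 -0.001 -0.0044 0.008 0; 0.005 -0.001 -0.0044 0.016 0; 0.005 -0.001 -0.0044 0.022 0; 0.005 -0.001 -0.0044 0.022 0; 0.005 -0.001 -0.0044 0.022 0; 0.005 -0.001 -0.0044 0.022 0",
)

```text
time_s: 12.45
position: [0.5233, -0.3068, 0.2097]
ee_rot: [0.0, 0.629, 0.777, 0.0]
ft_force: [-2.1, 0.4, -3.6]
opening: 0.0103
grip_force: 88.1
```

```bash
python3 - <<'E'
from h import *
import cv2,json
go()
j=read_camera('side');w=read_camera('wrist');go()
z=lambda i,x,y,w,h:cv2.resize(i[y:y+h,x:x+w,::-1],(400,300),interpolation=cv2.INTER_CUBIC)
cv2.imwrite('pics/d2.png',np.vstack([np.hstack([z(j,212,264,160,120),z(j,250,300,100,75)]),np.hstack([z(w,100,120,160,120),z(w,320,120,160,120)])]))
E
```

```text
t 12.45 pos [ 0.5233 -0.3068  0.2097] yaw 1.7798 open 0.0103 f [-2.1  0.4 -3.6]
t 12.55 pos [ 0.5234 -0.3068  0.2099] yaw 1.7799 open 0.0103 f [ 0.6 -0.2 -3.8]
```

View pics/d2.png

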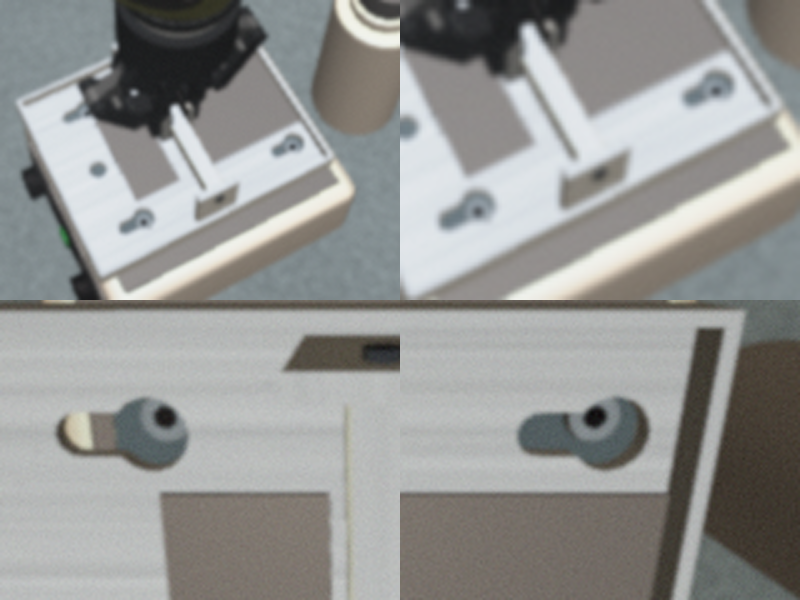

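The screw heads show through the wide ends: in the wrist crops the heads are at (164,417) and (595,416), and the holes at (152,433) and (609,433).

```bash
python3 - <<'E'
from h import *
p=camera_params('wrist');S=camera_params('side')
q=lambda x,y,ox,oy,s:(ox+(x+.5)/s-.5,oy+(y+.5)/s-.5)
u=np.array([[np.cos(.209),np.sin(.209)],[-np.sin(.209),np.cos(.209)]])
for zt in (.1245,.1257,.127):
  s=cast(p,[q(164,117,100,120,2.5),q(195,116,320,120,2.5)],.116)
  h=cast(p,[q(152,133,100,120,2.5),q(209,133,320,120,2.5)],zt)
  print(zt,'wrist screw-hole, deck axes mm',(u@(s-h).T).T*1e3, h[1]-h[0],s[1]-s[0])
  s2=cast(S,[q(79,210,250,300,4),q(317,89,250,300,4)],.116)
  h2=cast(S,[q(79,207,250,300,4),q(315,87,250,300,4)],zt)
  print('side',(u@(s2-h2).T).T*1e3)
print(s,s2)
E
```

```text
0.1245 wrist screw-hole, deck axes mm [[0.32460099 1.11367966]
 [0.599343   1.3313838 ]] [0.11804716 0.02495675] [0.11827075 0.02522672]
side [[0.97182435 1.73835324]
 [3.23704707 1.68319137]]
0.1257 wrist screw-hole, deck axes mm [[-0.02779641  0.78505985]
 [ 1.17451198  1.00215693]] [0.11713965 0.02476489] [0.11827075 0.02522672]
side [[1.19349345 2.14625848]
 [3.65384554 2.09159768]]
0.127 wrist screw-hole, deck axes mm [[-0.40956026  0.42905506]
 [ 1.7976117   0.64549449]] [0.11615652 0.02455705] [0.11827075 0.02522672]
side [[1.43363498 2.58815582]
 [4.10537721 2.53403784]]
[[ 0.47039408 -0.27349616]
 [ 0.58866483 -0.24826943]] [[ 0.49010933 -0.36116841]
 [ 0.60761822 -0.33599197]]
```

Emit:
drive_tool(
  commands="0.005 0.0012 0.0007 0 0; 0.005 0.0012 0.0007 0.003 0; 0.005 0.0012 0.0007 0.005 0; 0.005 0.0012 0.0007 0.007 0; 0.005 0.0012 0.0007 0.009 0; 0.005 0.0012 0.0007 0.009 0",
)

```text
time_s: 13.15
position: [0.5235, -0.3052, 0.2001]
ee_rot: [-0.0, 0.629, 0.777, -0.0]
ft_force: [0.2, 0.8, -2.9]
opening: 0.0101
grip_force: 88.3
```

Emit:
drive_tool(
  commands="0.005 0 0 0.002 0; 0.005 0 0 0.004 0; 0.005 0 0 0.004 0",
)

```text
time_s: 13.45
position: [0.5236, -0.3054, 0.1963]
ee_rot: [0.0, 0.629, 0.777, -0.0]
ft_force: [0.8, -0.9, -2.5]
opening: 0.0104
grip_force: 88.4
```

Emit:
drive_tool(
  commands="0.005 0 0 0.001 0; 0.005 0 0 0.002 0; 0.005 0 0 0.002 0; 0.005 0 0 0.002 0",
)

```text
time_s: 13.85
position: [0.5236, -0.3054, 0.1945]
ee_rot: [0.0, 0.629, 0.777, -0.0]
ft_force: [0.3, -0.4, -2.4]
opening: 0.0101
grip_force: 88.4
```

```bash
python3 - <<'E'
from h import *
go()
w=read_camera('wrist');j=read_camera('side')
import cv2
z=lambda i,x,y,w,h:cv2.resize(i[y:y+h,x:x+w,::-1],(400,300),interpolation=cv2.INTER_CUBIC)
cv2.imwrite('pics/d3.png',np.vstack([np.hstack([z(w,100,120,160,120),z(w,320,120,160,120)]),np.hstack([z(j,212,264,160,120),z(j,250,300,100,75)])]))
E
```

```text
t 13.85 pos [ 0.5236 -0.3054  0.1945] yaw 1.7798 open 0.0101 f [ 0.3 -0.4 -2.4]
```

View pics/d3.png

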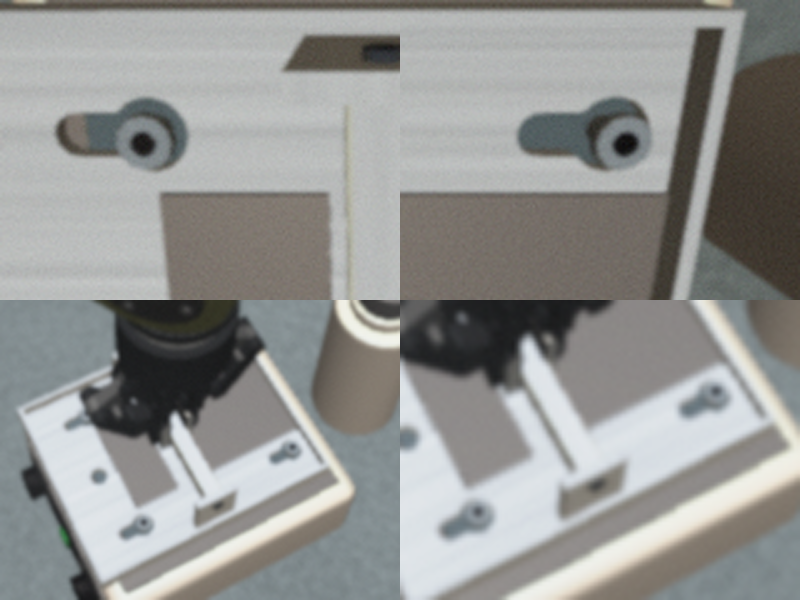

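The screw heads have come up through the wide ends. I'll seat the platform the rest of the way.

Emit:
drive_tool(
  commands="0.005 0 0 0.0005 0; 0.005 0 0 0.001 0; 0.005 0 0 0.001 0; 0.005 0 0 0.001 0",
)

```text
time_s: 14.35
position: [0.5236, -0.3055, 0.1941]
ee_rot: [0.0, 0.63, 0.777, -0.0]
ft_force: [-1.7, 0.0, 2.3]
opening: 0.0101
grip_force: 89.1
```

Emit:
drive_tool(
  commands="0.005 0 0.002 -0.0003 0; 0.005 0 0.004 -0.0003 0; 0.005 0 0.006 -0.0003 0; 0.005 0 0.008 -0.0003 0; 0.005 0 0.01 -0.0003 0; 0.005 0 0.012 -0.0003 0; 0.005 0 0.012 -0.0003 0",
)

```text
time_s: 15.05
position: [0.5358, -0.3029, 0.1941]
ee_rot: [0.0, 0.629, 0.777, 0.0]
ft_force: [-1.8, -1.1, 4.6]
opening: 0.0102
grip_force: 89.3
```

Emit:
drive_tool(
  commands="0.005 0 0.001 0 0; 0.005 0 0.002 0 0; 0.005 0 0.002 0 0",
)

```text
time_s: 15.35
position: [0.5374, -0.3025, 0.1941]
ee_rot: [0.0, 0.629, 0.777, -0.0]
ft_force: [-3.1, -0.7, 4.7]
opening: 0.0101
grip_force: 89.4
```

```bash
python3 - <<'E'
from h import *
go()
w=read_camera('wrist');j=read_camera('side')
import cv2
z=lambda i,x,y,w,h:cv2.resize(i[y:y+h,x:x+w,::-1],(400,300),interpolation=cv2.INTER_CUBIC)
cv2.imwrite('pics/d4.png',np.vstack([np.hstack([z(w,100,120,160,120),z(w,320,120,160,120)]),np.hstack([z(w,80,190,160,120),z(j,212,264,160,120)])]))
E
```

```text
t 15.35 pos [ 0.5374 -0.3025  0.1941] yaw 1.7798 open 0.0101 f [-3.1 -0.7  4.7]
```

View pics/d4.png

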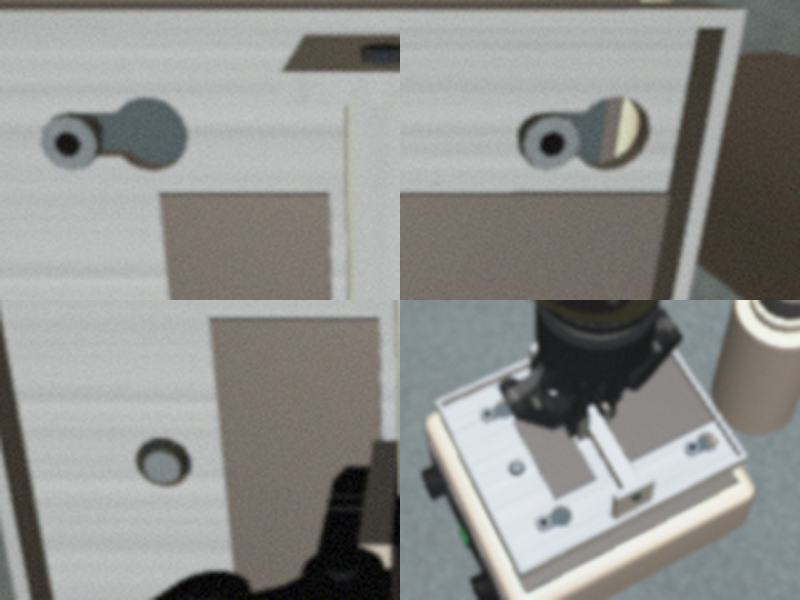

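The heads now sit at the narrow slot ends and the pin stands concentric in the latch hole (wrist crop (162,465)). Releasing and retreating.

Emit:
drive_tool(
  commands="0.01 0 0 -0.0003 0; 0.014 0 0 -0.0003 0; 0.02 0 0 -0.0003 0; 0.03 0 0 -0.0003 0; 0.04 0 0 -0.0003 0; 0.045 0 0 -0.0003 0; 0.045 0 0 -0.0003 0",
  squeeze=20,
)

```text
time_s: 16.15
position: [0.5373, -0.3024, 0.194]
ee_rot: [-0.0, 0.629, 0.777, 0.0]
ft_force: [-0.4, 1.0, -0.8]
opening: 0.0451
grip_force: 0.0
```

Emit:
drive_tool(
  commands="0.045 0 0 -0.01 0; 0.045 0 0 -0.03 0; 0.045 0 0 -0.07 0; 0.045 0 0 -0.115 0; 0.045 0 0 -0.16 0; 0.045 0 0 -0.16 0; 0.045 0 0 -0.16 0",
)

```text
time_s: 16.85
position: [0.5377, -0.3027, 0.3571]
ee_rot: [0.002, 0.629, 0.777, 0.0]
ft_force: [-0.3, 0.2, -1.5]
opening: 0.0451
grip_force: 0.0
```

```bash
python3 - <<'E'
from h import *
import cv2
go()
w=read_camera('wrist');j=read_camera('side');i=read_camera('scene')
z=lambda i,x,y,w,h:cv2.resize(i[y:y+h,x:x+w,::-1],(400,300),interpolation=cv2.INTER_CUBIC)
cv2.imwrite('pics/e1.png',np.vstack([np.hstack([z(w,80,0,320,240),z(w,100,90,120,90)]),np.hstack([z(j,170,170,280,210),z(i,100,100,240,180)])]))
E
```

```text
t 16.85 pos [ 0.5377 -0.3027  0.3571] yaw 1.7799 open 0.0451 f [-0.3  0.2 -1.5]
```

View pics/e1.png

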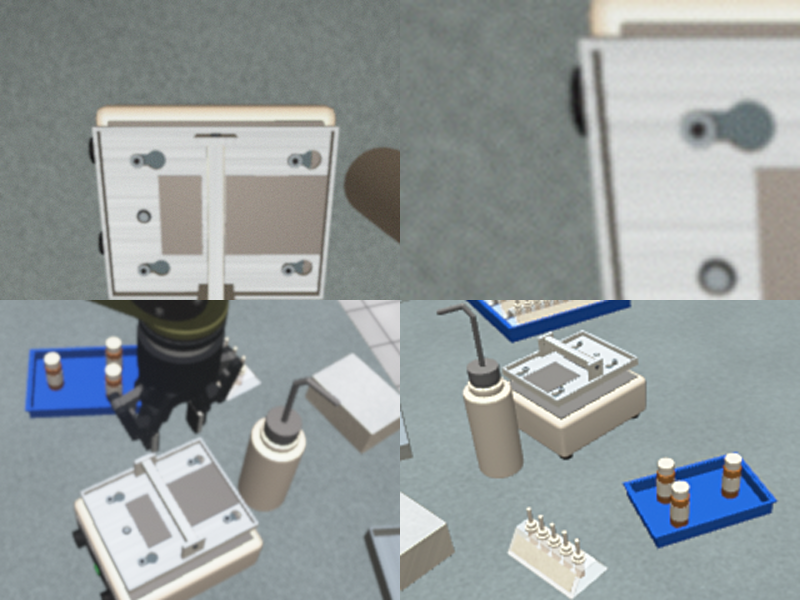

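The last picture shows the platform flat, all four screws in the narrow slot ends and the pin up in the latch hole. The bottles are standing, and the wash bottle and strip haven't moved. Handing in.

```bash
python3 -c "
from bench import *
print(finish_job())"
```

```text
the job is handed in; nothing more can be done
None
```

Job handed in at about 17 s: the bottle stands upright in the blue tray, and the platform is home on the four screws with the plunger up in the latch hole; I viewed 12 pictures, two more than the limit of 10.

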